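# Feel for the latched suction key and release it

## Robot

A 7-joint arm with a two-finger parallel gripper is mounted at the origin on the work surface. World frame = base frame: x ahead of the robot, y to its left, z up, the work surface at z = 0. Lengths are in m, angles in rad, forces in N, time in s.
With the tool pointing down it reaches from about 0.35 to 0.9 m from the base axis. Payload 19.9 kg.
Tool frame: the origin (TCP) lies on the centre line of the jaws, within the pads' length; the fingertips stand 25 mm ahead of it and the grasp point (between the pads) lies 6 mm ahead of it; x points along the fingers, y is the direction in which the jaws open and shut, and the axes are right-handed (so a half turn about x gives the same grasp; the last joint's range is limited). The gripper opens to 94 mm and grips with 3 to 60 N. Pads are 16 mm wide; open, the fingers measure 119 mm over their backs; the gripper's body (75 mm by 177 mm) begins 78 mm behind the grasp point.
Start: joints at [-1.353, 0.417, -0.01, 1.614, 0.005, 1.111, -0.053], TCP at [0.16, 0.604, 0.23] pointing down, gripper open.
Joint ranges: [-2.81, 2.81], [-0.39, 2.02], [-1.27, 1.25], [0.06, 2.57], [-1.19, 4.33], [0.19, 2], [-2.82, 2.82]. Speed limits (rad/s): [1.89, 1.89, 2.39, 2.39, 3.01, 3.01, 3.01].

## Interface

Orientations are given as a unit quaternion [w, x, y, z].
In Python, from rig import * gives the robot as it stands. The module is installed in compiled form; this text tells all that it offers.
- The arm moves only by the tool send_rows, never from a script. Its argument "steps" is a list of rows, each a list of 7 numbers: the shift along the tool's x, y, z in m, then the turn, a rotation vector about the tool's x, y, z in rad, then the gripper's target within -1 to 1 (fully open at 1, half-way at 0, shut at -1). In form: [[dx, dy, dz, wx, wy, wz, claw], ...]. A call has 1 to 10 rows; each row shifts and turns the commanded pose from where the row before left it, along the tool's axes as they then stand; what a row does not reach is not made up. A row lasts 1/8 s, in which the tool goes at most 62.5 mm and 10.7 degrees, less where a joint would pass 70% of its speed; a pose out of reach is approached as far as the arm can. A call is refused whole if a number of a shift passes 0.0625 or a number of a turn 0.188, either way. A call with a gripper value outside its range is refused whole. The fingers move at their own pace and stop on an object; the grip force is fixed at half the most. Time passes only in rows, so rows that do not move let the fingers close. It gives the time, the measured TCP pose, the force and the opening at its end, in the units of the state.
- read_state(): the state, without advancing time (a new reading comes with each control period).
- capture(name): name is "scene" or "top" or "wrist"; returns (picture, depth): 400x640x3 uint8, blue, green, red; 400x640 float32, m along the optical axis (not along the pixel's ray), 0 where there is no reading.
- calibration(name): a dict with "intrinsics" (3x3 intrinsics, pixels), "eye" and "orientation" of the camera in the world. Camera axes: x right, y up, looking along -z (the intrinsics and any distortion apply to the point x, -y, -z); pixel columns grow to the right and rows downward; lengths in m; the calibration is good to about 2 mm. A picture is of the moment at which its call begins: read the wrist's pose just before it. calibration takes no time and is no camera call; for the wrist camera it gives the pose at the moment of the call.
- finish_job(): hands the job in, once; it reports no verdict.
The state is a dict: "clock": time; "joints": joint angles; "dq": joint speeds; "joint_efforts": joint torques, N m; "position": TCP position; "ee_rot": TCP orientation; "contact_force": force on the tool from outside, world axes, zero at the start; "moment": the same for the moment, N m; "grip_width": opening from 0.0 (shut) to 1.0 (fully open).
Only numpy, scipy, OpenCV 4.12 (cv2) and the standard library are available. Lean on these libraries where they do the work, as an engineer would, in place of code of your own. Each camera call takes 0.05 s, during which the arm holds its last target.

## Task

One of the four suction-zone keys on the radio switch box on the welding bench was left latched down, and all four zones must be off. Feel along the row with closed fingertips, one light tap on each key in turn from the left end to the right end (as seen from the robot), then press the latched key down to its stop and let go, so that all four keys stand up. Do not latch any other key, and leave the other things on and round it where they are: nothing is to be gripped or lifted.

Things in the scene. Friction and masses are not known exactly. Their poses are not given: they have to be found in the camera images.
- switch_box: grey cast box, aluminium lid, 120 (x) x 260 (y) x 62 mm, held firmly by magnetic feet; origin under its centre on the bench, x away from the robot at yaw 0, y along the key row to the left. Keys at x = -25 and y = 75, 25, -25, -75 mm, each in a steel collar 36 mm square, 4 mm high. A stub aerial 20 mm thick, 50 mm high stands on the lid at x = 45, y = 100 mm.
- place1 (a point): place of the first (leftmost) of four identical black square keys in a row on the box's lid, counted from the left as seen from the robot. All four keys are alike, caps 28 x 28 mm, 50 mm apart. The point is the centre of the cap's top face with the key up: 14 mm above the lid, 76 mm above the bench. The latched key's face is about 4.4 mm lower, a key at its stop 9.5 mm lower.
- place2 (a point): place of the second of four identical black square keys in a row on the box's lid, counted from the left as seen from the robot. Sizes and heights as place1. A free key (any of the four) is firm to about 4 N, then sinks under about 5 N; pushed in more than 6.5 mm it engages and stays down when let go.
- place3 (a point): place of the third of four identical black square keys in a row on the box's lid, counted from the left as seen from the robot. Sizes and heights as place1. The latched key (any of the four) gives 1 mm at 5 N, sinks on under 7 to 8 N and is at its stop from 9 N (10 to 15 N is sure); let go from there, it springs up.
- place4 (a point): place of the fourth (rightmost) of four identical black square keys in a row on the box's lid, counted from the left as seen from the robot. Sizes and heights as place1. A light tap of up to 3.5 N moves no key by more than 1 mm: it neither latches a free key nor releases the latched one. The caps are called key_a_c0 to key_d_c0, in any order along the row.
- nozzle: bystander: copper gas nozzle, 23 mm diameter, 48 mm high, standing on the lid behind the keys; origin at its foot
- tip_jar: bystander: small amber jar with a steel cap, 38 mm diameter, 42 mm high, standing on the lid behind the keys; origin at its foot
- wire_brush: bystander: wire brush with a wooden handle, 270 mm long (along its y), 26 mm wide, 31 mm high, lying on the bench between robot and box; origin on the bench near its middle
- chip_hammer: bystander: chipping hammer 265 mm long (along its x), head 150 mm across, 25 mm high, lying on the bench to the right of the box; origin on the bench below its shaft
- spray_can: bystander: plain aluminium spray can, 58 mm diameter, 150 mm high, standing on the bench beyond the left end of the box; origin at its foot
- magnet_square: bystander: red triangular welding magnet, 100 x 100 x 16 mm, lying on the bench to the left of the box; origin on the bench at the centre of its outline
- weld_sample: bystander: welded steel T-piece 110 x 60 mm, 51 mm high, standing on the bench between robot and box; origin at the centre of its underside

How it is judged:
By the outcome, as a careful person would: the job done as asked, in the order asked, and still so for the second after the job is handed in, with the robot touching nothing.
It also fails if it takes over 43 s, if anything falls off the work surface, if the arm or the gripper's body presses on something with over 40 N, if the wrist force passes 120 N, or if a joint passes its speed limit or range.

## Working session

There is one attempt and no reset: what is moved stays moved. The work goes in short steps, Python scripts to look and compute and a tool call to move; the robot and the scene stay as the last step left them, time stands still between calls to the robot, and variables do not carry over. Pictures are saved under pics/ and viewed, and the job is handed in when it is done.

Besides the shell and the picture viewer there is one more tool, called after "Call:" as name(argument=value, ...), one argument or row to a line, values as JSON. send_rows: Moves the arm, as the interface text tells. Its arguments: {"type":"object","properties":{"steps":{"type":"array","items":{"type":"array","items":{"type":"number"}}}},"required":["steps"]}

```bash
mkdir -p pics; python3 - <<'E'
from rig import *
import cv2,numpy as np
s=read_state()
for k,v in s.items(): print(k,np.round(v,4))
for n in("scene","top"):
    p,d=capture(n); cv2.imwrite(f"pics/{n}0.png",p); np.savez(f"{n}0.npz",p=p,d=d)
    c=calibration(n); print(n,c)
E
```

```text
clock 0.0
joints [-1.3535  0.418  -0.0103  1.6142  0.0047  1.1107 -0.053 ]
dq [ 0.0011  0.0011 -0.001   0.001  -0.0011  0.0018  0.0005]
joint_efforts [ 8.00000e-04 -8.51264e+01  6.39000e-01 -4.25985e+01 -4.89000e-02
  1.88000e-02  1.00000e-04]
position [0.1599 0.6039 0.2298]
ee_rot [ 0.7012  0.0908  0.7012 -0.0917]
contact_force [ 0.3099  0.3264 -0.7359]
moment [-0.0089  0.0255  0.058 ]
grip_width 1.0031
scene {'intrinsics': array([[457.39895578,   0.        , 316.50092186],
       [  0.        , 457.39895578, 203.68924604],
       [  0.        ,   0.        ,   1.        ]]), 'eye': array([1.21374685, 0.16242609, 0.64876169]), 'orientation': array([0.58626204, 0.26489695, 0.3257504 , 0.69282978])}
top {'intrinsics': array([[425.4514801 ,   0.        , 320.41791893],
       [  0.        , 425.4514801 , 193.734508  ],
       [  0.        ,   0.        ,   1.        ]]), 'eye': array([0.45711589, 0.07027683, 1.06267094]), 'orientation': array([ 0.71151905,  0.02790815, -0.04190505, -0.70086072])}
```

View pics/scene0.png

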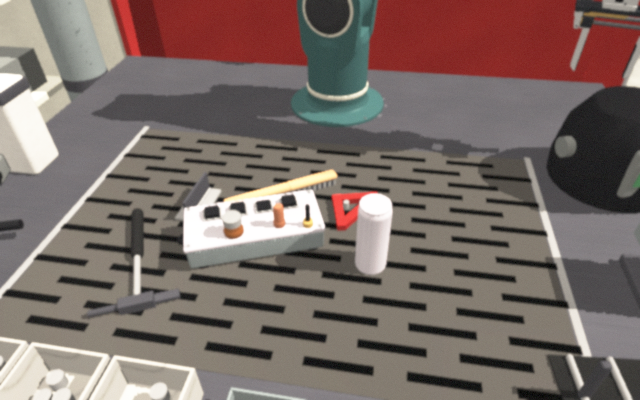

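View pics/top0.png

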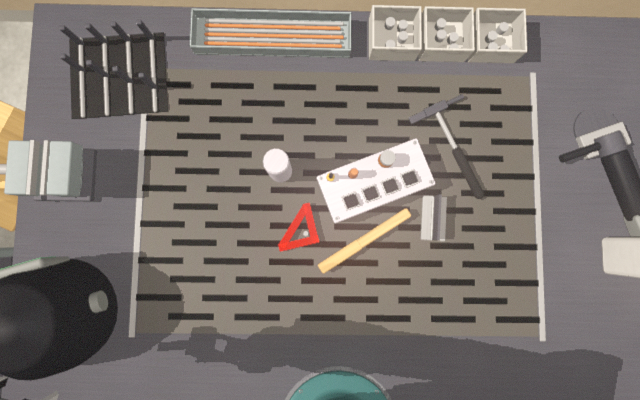

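The top view shows the box with keys near pixels (351,201), (371,193), (391,186) and (411,178). The aerial, nozzle and jar stand behind them. I'll measure next.

```bash
cat > h.py <<'E'
import numpy as np,cv2
from scipy.spatial.transform import Rotation as R
def rays(c,uv):
    K=c['intrinsics'];uv=np.atleast_2d(uv).astype(float)
    d=np.c_[(uv[:,0]-K[0,2])/K[0,0],-(uv[:,1]-K[1,2])/K[1,1],-np.ones(len(uv))]
    return R.from_quat(c['orientation'],scalar_first=True).apply(d)
def onplane(c,uv,z):
    r=rays(c,uv);e=np.array(c['eye']);return e+r*((z-e[2])/r[:,2])[:,None]
E
python3 - <<'E'
from rig import *
from h import *
f=np.load('top0.npz');p,d=f['p'],f['d'];c=calibration('top')
r=p[125:235,300:450]
cv2.imwrite('pics/topcrop.png',cv2.resize(r,None,fx=5,fy=5,interpolation=cv2.INTER_CUBIC))
g=cv2.cvtColor(p,cv2.COLOR_BGR2GRAY)
lid=(g>150).astype(np.uint8);m=np.zeros_like(lid);m[135:225,312:440]=1
cs,_=cv2.findContours(lid*m,cv2.RETR_EXTERNAL,cv2.CHAIN_APPROX_NONE)
L=max(cs,key=cv2.contourArea);rc=cv2.minAreaRect(L);print(rc)
print(onplane(c,cv2.boxPoints(rc),.062).round(4))
H=np.zeros_like(lid);cv2.drawContours(H,[cv2.convexHull(L)],-1,1,-1)
dk=((g<60)&(H>0)).astype(np.uint8)
n,lb,st,ce=cv2.connectedComponentsWithStats(dk)
for i in range(1,n):
    if st[i,4]>25:
        u,v=ce[i];P=onplane(c,ce[i],.076)[0]
        dd=d[lb==i];e=c['eye'];rr=rays(c,ce[i])[0]
        print(ce[i].round(1),st[i,4],P.round(4),'zdepth',(e+rr*np.median(dd))[2].round(4))
E
```

```text
((374.5327453613281, 180.24240112304688), (51.45112991333008, 111.06517028808594), 68.80594635009766)
[[ 0.5977  0.0682  0.062 ]
 [ 0.6994 -0.1795  0.062 ]
 [ 0.5838 -0.223   0.062 ]
 [ 0.4847  0.0228  0.062 ]]
```

View pics/topcrop.png

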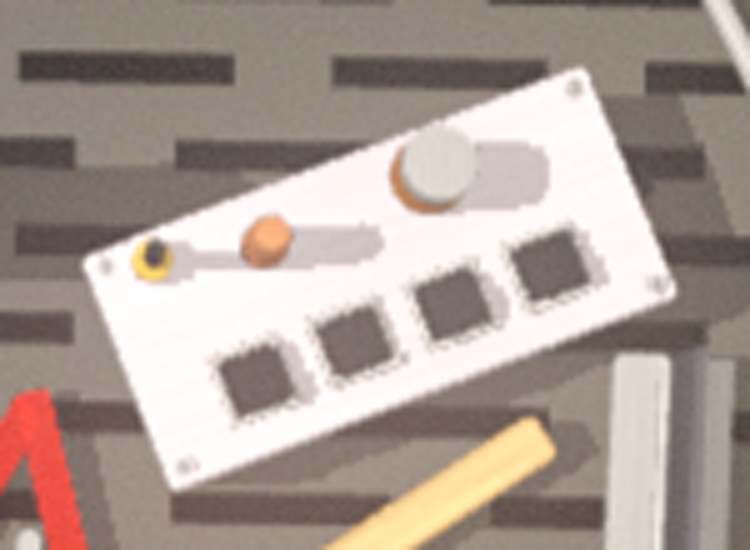

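The crop shows four dark caps in a row, along with the aerial (yellow/black), nozzle and jar. The caps are lighter than my threshold, so I'll raise it.

```bash
cat > m.py <<'E'
from rig import *
from h import *
f=np.load('top0.npz');p,d=f['p'],f['d'];c=calibration('top')
g=cv2.cvtColor(p,cv2.COLOR_BGR2GRAY)
lid=(g>150).astype(np.uint8);m=np.zeros_like(lid);m[135:225,312:440]=1
cs,_=cv2.findContours(lid*m,cv2.RETR_EXTERNAL,cv2.CHAIN_APPROX_NONE)
L=max(cs,key=cv2.contourArea)
H=np.zeros_like(lid);cv2.drawContours(H,[cv2.convexHull(L)],-1,1,-1);H=cv2.erode(H,np.ones((5,5)))
for T in(110,130):
  dk=((g<T)&(H>0)).astype(np.uint8)
  n,lb,st,ce=cv2.connectedComponentsWithStats(dk)
  K=[]
  for i in range(1,n):
    if st[i,4]>90:
        P=onplane(c,ce[i],.076)[0];K.append(P)
        dd=d[lb==i];e=c['eye'];rr=rays(c,ce[i])[0]
        print(T,ce[i].round(1),st[i,4],P.round(4),'zdepth',(e+rr*np.median(dd))[2].round(4),dd.std().round(4))
  K=np.array(sorted(K,key=lambda q:-q[1]));print(np.linalg.norm(np.diff(K,axis=0),axis=1).round(4))
  dv=K[0]-K[-1];print('yaw',np.degrees(np.arctan2(-dv[0],dv[1])),'mid',K.mean(0))
B=cv2.boxPoints(cv2.minAreaRect(L));W=onplane(c,B,.062);print('lid centre',W.mean(0),[np.linalg.norm(W[i]-W[i-1]).round(4) for i in range(4)])
dv=W[0]-W[1];yaw=np.arctan2(-dv[0],dv[1]);print(np.degrees(yaw))
print('row mid from lid',W.mean(0)[:2]-0.025*np.array([np.cos(yaw),np.sin(yaw)]))
E
python3 m.py
```

```text
110 [409.8 177.9] 93 [ 0.5957 -0.1581  0.076 ] zdepth 0.0754 0.0022
[]
yaw -0.0 mid [ 0.59570729 -0.15807161  0.076     ]
130 [409.6 177.9] 132 [ 0.5959 -0.1576  0.076 ] zdepth 0.0753 0.0024
130 [390.  185.3] 131 [ 0.5776 -0.1115  0.076 ] zdepth 0.0754 0.0869
130 [370.5 193. ] 124 [ 0.5586 -0.0655  0.076 ] zdepth 0.0713 0.0021
130 [350.8 200.6] 126 [ 0.5402 -0.0196  0.076 ] zdepth 0.0756 0.0022
[0.0495 0.0497 0.0496]
yaw 21.963094696868854 mid [ 0.56806343 -0.08856212  0.076     ]
lid centre [ 0.59140168 -0.07785959  0.062     ] [np.float64(0.1217), np.float64(0.2678), np.float64(0.1235), np.float64(0.265)]
22.331480379050753
row mid from lid [ 0.56827666 -0.0873587 ]
```

The spacing comes out at 49.6 mm (50 expected) and the row from the caps agrees with the row from the lid to about 1 mm. Depth suggests key 2 is about 4 mm low, which the taps will confirm. I'll work out the move there next.

```bash
cat > go.py <<'E'
from rig import *
from h import *
import sys
mid=np.array([.568,-.088]);y=np.radians(22);u=np.array([-np.sin(y),np.cos(y)])
K={i+1:mid+u*[.075,.025,-.025,-.075][i] for i in range(4)}
def rel(k,z):
    s=read_state();q=R.from_quat(s['ee_rot'],scalar_first=True);M=q.as_matrix()
    t=np.r_[K[k],z]
    best=None
    for sg in(1,-1):
        Y=np.r_[sg*u,0];X=np.array([0,0,-1.]);T=np.c_[X,Y,np.cross(X,Y)]
        w=(q.inv()*R.from_matrix(T)).as_rotvec()
        if best is None or np.linalg.norm(w)<np.linalg.norm(best[0]):best=(w,T)
    print('t',round(s['clock'],2),'pos',s['position'].round(4),'F',s['contact_force'].round(2),'grip',s['grip_width'])
    print('target',t.round(4),'shift tool',(M.T@(t-s['position'])).round(4),'shift in goal-tool',(best[1].T@(t-s['position'])).round(4),'turn',best[0].round(4))
    print('tool axes',M.round(3).tolist(),'j',s['joints'].round(2))
if __name__=='__main__': rel(int(sys.argv[1]),float(sys.argv[2]))
E
python3 go.py 1 0.23
```

```text
t 0.1 pos [0.1599 0.6039 0.2299] F [ 0.24  0.81 -0.75] grip 0.9972886726498379
target [ 0.5399 -0.0185  0.23  ] shift tool [ 5.000e-04 -5.044e-01  5.266e-01] shift in goal-tool [-1.000e-04 -7.194e-01  1.192e-01] turn [-6.428e-01 -3.000e-04  1.100e-03]
tool axes [[-0.0, 0.256, 0.967], [-0.001, 0.967, -0.256], [-1.0, -0.001, 0.0]] j [-1.35  0.42 -0.01  1.61  0.    1.11 -0.05]
```

Call:
send_rows(
  steps=[
    [0,0,0,-0.16,0,0,-1],
    [0,0,0,-0.16,0,0,-1],
    [0,0,0,-0.16,0,0,-1],
    [0,0,0,-0.16,0,0,-1],
    [0,-0.03,0.005,0,0,0,-1],
    [0,-0.05,0.008,0,0,0,-1],
    [0,-0.05,0.008,0,0,0,-1],
    [0,-0.05,0.008,0,0,0,-1],
    [0,-0.05,0.008,0,0,0,-1],
    [0,-0.05,0.008,0,0,0,-1],
  ],
)

```text
clock: 1.35
position: [0.3065, 0.3594, 0.2303]
ee_rot: [0.694, -0.134, 0.694, 0.134]
contact_force: [1.3, 1.1, 1.0]
grip_width: 0.006
```

Call:
send_rows(
  steps=[
    [0,-0.05,0.008,0,0,0,-1],
    [0,-0.05,0.008,0,0,0,-1],
    [0,-0.05,0.008,0,0,0,-1],
    [0,-0.05,0.008,0,0,0,-1],
    [0,-0.05,0.008,0,0,0,-1],
    [0,-0.05,0.008,0,0,0,-1],
    [0,-0.05,0.01,0,0,0,-1],
    [0,-0.05,0.01,0,0,0,-1],
    [0,-0.02,0.01,0,0,0,-1],
    [0,0,0,0,0,0,-1],
  ],
)

```text
clock: 2.6
position: [0.5349, -0.0011, 0.23]
ee_rot: [0.694, -0.133, 0.695, 0.133]
contact_force: [-0.2, 0.4, -0.6]
grip_width: 0.006
```

```bash
python3 go.py 1 0.115; python3 - <<'E'
from rig import *
import cv2
p,d=capture("wrist"); cv2.imwrite("pics/w1.png",p)
p,d=capture("scene"); cv2.imwrite("pics/s1.png",p)
E
```

```text
t 2.6 pos [ 0.5349 -0.0011  0.23  ] F [-0.23  0.37 -0.62] grip 0.005888715594387736
target [ 0.5399 -0.0185  0.115 ] shift tool [ 0.115  -0.0179 -0.0017] shift in goal-tool [ 0.115  -0.018  -0.0019] turn [-0.005  -0.0009  0.0005]
tool axes [[-0.001, -0.37, 0.929], [-0.001, 0.929, 0.37], [-1.0, -0.0, -0.001]] j [-0.34  0.27  0.34  1.85 -0.1   1.05  1.99]
```

View pics/w1.png

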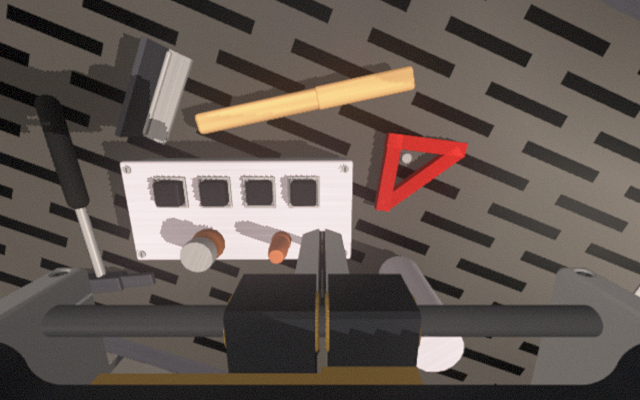

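View pics/s1.png

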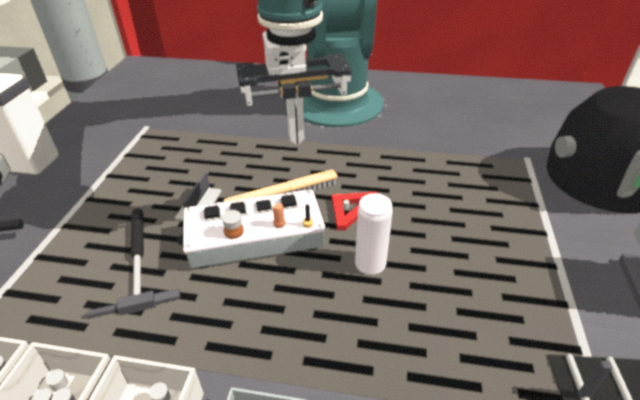

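The wrist view shows the four caps at about (168,192), (214,192), (259,191) and (303,191), mirrored because the camera faces the robot. The fingers are closed. I'll cross-check positions from this view.

```bash
python3 - <<'E'
from rig import *
from h import *
c=calibration('wrist');p=cv2.imread('pics/w1.png');g=cv2.cvtColor(p,cv2.COLOR_BGR2GRAY)
dk=(g<80).astype(np.uint8);dk[:168]=0;dk[215:]=0;dk[:,:145]=0;dk[:,325:]=0
n,lb,st,ce=cv2.connectedComponentsWithStats(dk);K=[]
for i in range(1,n):
    if st[i,4]>200:print(ce[i].round(1),st[i].tolist(),onplane(c,ce[i],.076)[0].round(4))
E
```

```text
[168.5 192.9] [153, 180, 32, 26, 704] [ 0.5936 -0.1554  0.076 ]
[213.5 192.5] [199, 180, 30, 26, 693] [ 0.575 -0.11   0.076]
[258.8 192.2] [246, 180, 26, 25, 607] [ 0.5563 -0.0643  0.076 ]
[303.  192.3] [291, 180, 25, 26, 619] [ 0.5384 -0.0197  0.076 ]
```

Call:
send_rows(
  steps=[
    [0,-0.018,-0.002,-0.005,0,0,-1],
    [0.03,0,0,0,0,0,-1],
    [0.05,0,0,0,0,0,-1],
    [0.03,0,0,0,0,0,-1],
    [0.005,0,0,0,0,0,-1],
    [0,0,0,0,0,0,-1],
    [0,0,0,0,0,0,-1],
  ],
)

```text
clock: 3.58
position: [0.54, -0.017, 0.1169]
ee_rot: [0.695, -0.136, 0.693, 0.136]
contact_force: [0.8, -0.7, -0.1]
grip_width: 0.004
```

```bash
python3 go.py 1 0.101
```

```text
t 3.58 pos [ 0.54   -0.017   0.1169] F [ 0.81 -0.67 -0.07] grip 0.00424791828007855
target [ 0.5399 -0.0185  0.101 ] shift tool [ 0.0158 -0.0013 -0.0007] shift in goal-tool [ 0.0159 -0.0013 -0.0007] turn [0.0025 0.0019 0.0005]
tool axes [[0.002, -0.377, 0.926], [0.0, 0.926, 0.377], [-1.0, -0.001, 0.002]] j [-0.28  0.42  0.32  1.93 -0.18  0.81  2.09]
```

Call:
send_rows(
  steps=[
    [0.006,-0.001,-0.0015,0,0,0,-1],
    [0.005,0,0,0,0,0,-1],
    [0.001,0,0,0,0,0,-1],
    [0,0,0,0,0,0,-1],
  ],
)

```text
clock: 4.08
position: [0.5383, -0.0188, 0.1034]
ee_rot: [0.694, -0.136, 0.694, 0.136]
contact_force: [-0.8, -0.0, -0.3]
grip_width: 0.006
```

Call:
send_rows(
  steps=[
    [0.001,0,0,0,0,0,-1],
    [0,0,0,0,0,0,-1],
  ],
)

```text
clock: 4.32
position: [0.5384, -0.0188, 0.1025]
ee_rot: [0.694, -0.136, 0.694, 0.136]
contact_force: [1.8, -0.3, 0.4]
grip_width: 0.006
```

Call:
send_rows(
  steps=[
    [0.0005,0,0,0,0,0,-1],
    [0,0,0,0,0,0,-1],
  ],
)

```text
clock: 4.58
position: [0.5384, -0.0188, 0.102]
ee_rot: [0.694, -0.136, 0.694, 0.136]
contact_force: [-0.3, -1.0, 0.5]
grip_width: 0.001
```

```bash
python3 go.py 1 0.101|head -2
```

```text
t 4.58 pos [ 0.5384 -0.0188  0.102 ] F [-0.34 -0.97  0.52] grip 0.0013525493910659958
target [ 0.5399 -0.0185  0.101 ] shift tool [ 0.001  -0.0003  0.0015] shift in goal-tool [ 0.001  -0.0003  0.0015] turn [ 0.0023 -0.      0.0001]
```

Call:
send_rows(
  steps=[
    [0.0005,0,0,0,0,0,-1],
    [0,0,0,0,0,0,-1],
  ],
)

```text
clock: 4.82
position: [0.5384, -0.0188, 0.1015]
ee_rot: [0.694, -0.136, 0.694, 0.136]
contact_force: [0.2, -0.3, -0.3]
grip_width: 0.005
```

Call:
send_rows(
  steps=[
    [0.0003,0,0,0,0,0,-1],
    [0,0,0,0,0,0,-1],
  ],
)

```text
clock: 5.08
position: [0.5384, -0.0188, 0.1013]
ee_rot: [0.694, -0.136, 0.694, 0.136]
contact_force: [-1.5, -1.3, 3.7]
grip_width: 0.007
```

```bash
cat > avg.py <<'E'
from rig import *
import numpy as np
F=[];Z=[]
for i in range(4):
    capture('wrist');s=read_state();F.append(s['contact_force'][2]);Z.append(s['position'][2])
print(s['clock'],np.round(F,2),np.mean(F).round(2),np.round(Z,4))
E
python3 avg.py
```

```text
5.275 [4.99 5.57 5.96 6.04] 5.64 [0.1013 0.1013 0.1013 0.1013]
```

Call:
send_rows(
  steps=[
    [-0.005,0,0,0,0,0,-1],
  ],
)

```text
clock: 5.4
position: [0.5382, -0.0188, 0.106]
ee_rot: [0.694, -0.136, 0.694, 0.136]
contact_force: [0.7, -0.1, -0.2]
grip_width: 0.002
```

```bash
python3 avg.py
```

```text
5.6 [-1.14  0.22 -0.56  0.23] -0.31 [0.1068 0.1066 0.1064 0.1063]
```

Key 1 is up: contact was at TCP z≈0.1013, tip 0.0763, with no sink. The force climbed past the intended light tap to about 6 N while I sampled, so I'll withdraw sooner from now on. Key 2 is next.

Call:
send_rows(
  steps=[
    [0,-0.025,0,0,0,0,-1],
    [0,-0.025,0,0,0,0,-1],
    [0,0,0,0,0,0,-1],
    [0.003,0,0,0,0,0,-1],
    [0.001,0,0,0,0,0,-1],
    [0,0,0,0,0,0,-1],
  ],
)

```text
clock: 6.35
position: [0.5571, -0.0645, 0.1021]
ee_rot: [0.694, -0.136, 0.694, 0.136]
contact_force: [0.1, -0.3, 0.2]
grip_width: 0.004
```

```bash
python3 go.py 2 0.102|head -2
```

```text
t 6.35 pos [ 0.5571 -0.0645  0.1021] F [ 0.07 -0.25  0.22] grip 0.004476608310285136
target [ 0.5586 -0.0648  0.102 ] shift tool [ 0.0001 -0.0009  0.0013] shift in goal-tool [ 0.0001 -0.0009  0.0013] turn [ 0.003  -0.0001 -0.0002]
```

Call:
send_rows(
  steps=[
    [0.0005,0,0.001,0,0,0,-1],
  ],
)

```text
clock: 6.48
position: [0.5582, -0.0645, 0.1018]
ee_rot: [0.694, -0.136, 0.694, 0.136]
contact_force: [-0.2, -0.3, -0.6]
grip_width: 0.009
```

Call:
send_rows(
  steps=[
    [0.0002,0,0,0,0,0,-1],
  ],
)

```text
clock: 6.6
position: [0.5582, -0.0645, 0.1015]
ee_rot: [0.694, -0.136, 0.694, 0.136]
contact_force: [-0.6, -0.2, -0.2]
grip_width: 0.003
```

Call:
send_rows(
  steps=[
    [0.0002,0,0,0,0,0,-1],
  ],
)

```text
clock: 6.72
position: [0.5581, -0.0647, 0.1013]
ee_rot: [0.694, -0.136, 0.694, 0.136]
contact_force: [0.2, 0.0, -0.5]
grip_width: 0.0
```

Call:
send_rows(
  steps=[
    [0.0002,0,0,0,0,0,-1],
  ],
)

```text
clock: 6.85
position: [0.5581, -0.0647, 0.1011]
ee_rot: [0.694, -0.136, 0.694, 0.136]
contact_force: [-0.0, -0.2, -0.4]
grip_width: 0.006
```

No contact at the up height, so I'll continue down.

Call:
send_rows(
  steps=[
    [0.0003,0,0,0,0,0,-1],
  ],
)

```text
clock: 6.98
position: [0.5581, -0.0647, 0.1008]
ee_rot: [0.694, -0.136, 0.694, 0.136]
contact_force: [0.4, 0.5, -0.3]
grip_width: 0.005
```

Call:
send_rows(
  steps=[
    [0.0003,0,0,0,0,0,-1],
  ],
)

```text
clock: 7.1
position: [0.5581, -0.0647, 0.1005]
ee_rot: [0.694, -0.136, 0.694, 0.136]
contact_force: [-0.7, 0.3, 0.5]
grip_width: 0.006
```

Call:
send_rows(
  steps=[
    [0.001,0,0,0,0,0,-1],
    [0.001,0,0,0,0,0,-1],
    [0,0,0,0,0,0,-1],
  ],
)

```text
clock: 7.48
position: [0.5581, -0.0647, 0.0984]
ee_rot: [0.694, -0.136, 0.694, 0.136]
contact_force: [1.4, 0.9, 0.2]
grip_width: -0.002
```

Call:
send_rows(
  steps=[
    [0.0006,0,0,0,0,0,-1],
    [0,0,0,0,0,0,-1],
  ],
)

```text
clock: 7.72
position: [0.5581, -0.0647, 0.0979]
ee_rot: [0.694, -0.136, 0.694, 0.136]
contact_force: [-0.2, -0.1, 0.0]
grip_width: 0.006
```

Call:
send_rows(
  steps=[
    [0.0003,0,0,0,0,0,-1],
  ],
)

```text
clock: 7.85
position: [0.5582, -0.0647, 0.0976]
ee_rot: [0.694, -0.136, 0.694, 0.136]
contact_force: [-0.5, 0.7, -0.3]
grip_width: 0.005
```

Call:
send_rows(
  steps=[
    [0.0002,0,0,0,0,0,-1],
  ],
)

```text
clock: 7.98
position: [0.5581, -0.0647, 0.0974]
ee_rot: [0.694, -0.136, 0.694, 0.136]
contact_force: [0.3, 0.6, -0.1]
grip_width: 0.005
```

Call:
send_rows(
  steps=[
    [0.0002,0,0,0,0,0,-1],
  ],
)

```text
clock: 8.1
position: [0.5582, -0.0647, 0.0972]
ee_rot: [0.694, -0.136, 0.694, 0.136]
contact_force: [0.0, -0.6, 0.1]
grip_width: 0.005
```

Call:
send_rows(
  steps=[
    [0.0002,0,0,0,0,0,-1],
  ],
)

```text
clock: 8.22
position: [0.5581, -0.0647, 0.097]
ee_rot: [0.694, -0.136, 0.694, 0.136]
contact_force: [-0.3, 0.2, 1.4]
grip_width: 0.002
```

Call:
send_rows(
  steps=[
    [0.0002,0,0,0,0,0,-1],
  ],
)

```text
clock: 8.35
position: [0.5582, -0.0647, 0.0969]
ee_rot: [0.694, -0.136, 0.694, 0.136]
contact_force: [-0.6, 1.5, 2.1]
grip_width: 0.006
```

The tap on key 2 read about 2 N at z 0.0969, 4.4 mm lower than key 1, so it's the latched one. I'll withdraw and go to key 3.

Call:
send_rows(
  steps=[
    [-0.005,0,0,0,0,0,-1],
    [-0.006,0,0,0,0,0,-1],
    [0,-0.025,0,0,0,0,-1],
    [0,-0.025,0,0,0,0,-1],
    [0,0,0,0,0,0,-1],
    [0.004,0,0,0,0,0,-1],
    [0.001,0,0,0,0,0,-1],
    [0,0,0,0,0,0,-1],
  ],
)

```text
clock: 9.35
position: [0.5768, -0.1104, 0.1027]
ee_rot: [0.694, -0.136, 0.694, 0.136]
contact_force: [-0.1, -0.5, -0.2]
grip_width: 0.004
```

```bash
python3 go.py 3 0.102|head -2
```

```text
t 9.35 pos [ 0.5768 -0.1104  0.1027] F [-0.13 -0.52 -0.24] grip 0.004299526675131313
target [ 0.5774 -0.1112  0.102 ] shift tool [ 0.0007 -0.0009  0.0002] shift in goal-tool [ 0.0007 -0.0009  0.0002] turn [ 0.003  -0.0002 -0.0002]
```

Call:
send_rows(
  steps=[
    [0.0008,-0.0005,0,0,0,0,-1],
    [0.0002,0,0,0,0,0,-1],
  ],
)

```text
clock: 9.6
position: [0.5771, -0.1115, 0.1018]
ee_rot: [0.694, -0.136, 0.694, 0.136]
contact_force: [-0.4, -0.8, -0.3]
grip_width: 0.004
```

Call:
send_rows(
  steps=[
    [0.0002,0,0,0,0,0,-1],
  ],
)

```text
clock: 9.72
position: [0.5772, -0.1115, 0.1016]
ee_rot: [0.694, -0.136, 0.694, 0.136]
contact_force: [0.5, -0.6, -0.1]
grip_width: 0.002
```

Call:
send_rows(
  steps=[
    [0.0002,0,0,0,0,0,-1],
  ],
)

```text
clock: 9.85
position: [0.5771, -0.1115, 0.1014]
ee_rot: [0.694, -0.136, 0.694, 0.136]
contact_force: [0.2, -0.3, 0.4]
grip_width: 0.007
```

Call:
send_rows(
  steps=[
    [0.0001,0,0,0,0,0,-1],
  ],
)

```text
clock: 9.98
position: [0.5771, -0.1115, 0.1014]
ee_rot: [0.694, -0.136, 0.694, 0.136]
contact_force: [-0.9, -0.6, 2.2]
grip_width: 0.002
```

Key 3 read 2.2 N at z 0.1014, so it's up. I'll withdraw and go to key 4.

Call:
send_rows(
  steps=[
    [-0.006,0,0,0,0,0,-1],
    [0,-0.025,0,0,0,0,-1],
    [0,-0.025,0,0,0,0,-1],
    [0,0,0,0,0,0,-1],
    [0.004,0,0,0,0,0,-1],
    [0.001,0,0,0,0,0,-1],
    [0,0,0,0,0,0,-1],
  ],
)

```text
clock: 10.85
position: [0.5959, -0.1572, 0.1022]
ee_rot: [0.694, -0.136, 0.694, 0.136]
contact_force: [-0.9, -0.0, -0.5]
grip_width: 0.004
```

```bash
python3 go.py 4 0.102|head -2
```

```text
t 10.85 pos [ 0.5959 -0.1572  0.1022] F [-0.9  -0.05 -0.47] grip 0.003768949887789456
target [ 0.5961 -0.1575  0.102 ] shift tool [ 0.0002 -0.0004  0.    ] shift in goal-tool [ 0.0002 -0.0004  0.    ] turn [ 0.003  -0.0001 -0.0002]
```

Call:
send_rows(
  steps=[
    [0.0004,0,0,0,0,0,-1],
    [0.0002,0,0,0,0,0,-1],
  ],
)

```text
clock: 11.1
position: [0.596, -0.1577, 0.1018]
ee_rot: [0.694, -0.136, 0.694, 0.136]
contact_force: [0.7, 0.2, -0.2]
grip_width: 0.006
```

Call:
send_rows(
  steps=[
    [0.0002,0,0,0,0,0,-1],
  ],
)

```text
clock: 11.22
position: [0.596, -0.1578, 0.1015]
ee_rot: [0.694, -0.136, 0.694, 0.136]
contact_force: [0.6, 0.3, 0.6]
grip_width: 0.006
```

Call:
send_rows(
  steps=[
    [0.0001,0,0,0,0,0,-1],
  ],
)

```text
clock: 11.35
position: [0.5959, -0.1578, 0.1014]
ee_rot: [0.694, -0.136, 0.694, 0.136]
contact_force: [-0.2, 0.7, 0.3]
grip_width: 0.007
```

Call:
send_rows(
  steps=[
    [0.0001,0,0,0,0,0,-1],
  ],
)

```text
clock: 11.48
position: [0.596, -0.1579, 0.1014]
ee_rot: [0.694, -0.136, 0.694, 0.136]
contact_force: [-0.1, -0.3, 1.4]
grip_width: 0.003
```

Call:
send_rows(
  steps=[
    [0,0,0,0,0,0,-1],
  ],
)

```text
clock: 11.6
position: [0.596, -0.1578, 0.1014]
ee_rot: [0.694, -0.136, 0.694, 0.136]
contact_force: [-1.5, 0.6, 2.3]
grip_width: 0.003
```

Key 4 is up too (2.3 N at z 0.1014). Back to key 2 for the press.

Call:
send_rows(
  steps=[
    [-0.006,0,0,0,0,0,-1],
    [-0.002,0.025,0,0,0,0,-1],
    [0,0.025,0,0,0,0,-1],
    [0,0.025,0,0,0,0,-1],
    [0,0.025,0,0,0,0,-1],
    [0,0,0,0,0,0,-1],
    [0.005,0,0,0,0,0,-1],
    [0.003,0,0,0,0,0,-1],
    [0.003,0,0,0,0,0,-1],
    [0,0,0,0,0,0,-1],
  ],
)

```text
clock: 12.85
position: [0.5582, -0.0655, 0.098]
ee_rot: [0.694, -0.136, 0.694, 0.135]
contact_force: [-0.2, 0.5, -0.6]
grip_width: 0.007
```

```bash
python3 go.py 2 0.098|head -2
```

```text
t 12.85 pos [ 0.5582 -0.0655  0.098 ] F [-0.21  0.53 -0.63] grip 0.007079257867689474
target [ 0.5586 -0.0648  0.098 ] shift tool [-0.      0.0005  0.0007] shift in goal-tool [-0.      0.0005  0.0007] turn [ 0.0017 -0.0006  0.    ]
```

Call:
send_rows(
  steps=[
    [0.001,0,0,0,0,0,-1],
    [0.001,0,0,0,0,0,-1],
    [0.001,0,0,0,0,0,-1],
  ],
)

```text
clock: 13.22
position: [0.5584, -0.0653, 0.0955]
ee_rot: [0.694, -0.136, 0.694, 0.136]
contact_force: [-1.8, -0.8, 4.6]
grip_width: 0.004
```

Call:
send_rows(
  steps=[
    [0.001,0,0,0,0,0,-1],
    [0.001,0,0,0,0,0,-1],
  ],
)

```text
clock: 13.48
position: [0.5585, -0.0653, 0.0936]
ee_rot: [0.694, -0.136, 0.694, 0.136]
contact_force: [-1.2, -1.3, 7.5]
grip_width: 0.002
```

Call:
send_rows(
  steps=[
    [0.001,0,0,0,0,0,-1],
    [0.0005,0,0,0,0,0,-1],
  ],
)

```text
clock: 13.72
position: [0.5584, -0.0653, 0.0921]
ee_rot: [0.694, -0.136, 0.694, 0.136]
contact_force: [-2.3, -0.9, 8.6]
grip_width: 0.005
```

Call:
send_rows(
  steps=[
    [0.0003,0,0,0,0,0,-1],
  ],
)

```text
clock: 13.85
position: [0.5585, -0.0653, 0.0919]
ee_rot: [0.694, -0.136, 0.694, 0.136]
contact_force: [-2.8, -0.7, 7.9]
grip_width: 0.003
```

Call:
send_rows(
  steps=[
    [0.0003,0,0,0,0,0,-1],
  ],
)

```text
clock: 13.98
position: [0.5585, -0.0653, 0.0917]
ee_rot: [0.694, -0.136, 0.694, 0.136]
contact_force: [-4.9, 0.3, 13.7]
grip_width: 0.004
```

Call:
send_rows(
  steps=[
    [0,0,0,0,0,0,-1],
  ],
)

```text
clock: 14.1
position: [0.5585, -0.0653, 0.0918]
ee_rot: [0.694, -0.136, 0.694, 0.136]
contact_force: [-3.9, -0.1, 12.5]
grip_width: 0.006
```

It's at the stop (z 0.0918, 12–14 N). Releasing straight up, then looking.

Call:
send_rows(
  steps=[
    [-0.005,0,0,0,0,0,-1],
    [-0.01,0,0,0,0,0,-1],
    [-0.04,0,0,0,0,0,-1],
    [-0.05,0,0,0,0,0,-1],
    [-0.03,0,0,0,0,0,-1],
    [0,0.05,-0.05,0,0,0,-1],
    [0,0.05,-0.05,0,0,0,-1],
    [0,0.05,-0.02,0,0,0,-1],
    [0,0.05,0,0,0,0,-1],
    [0,0.05,0,0,0,0,-1],
  ],
)

```text
clock: 15.35
position: [0.3672, 0.1161, 0.2268]
ee_rot: [0.694, -0.136, 0.694, 0.136]
contact_force: [0.9, 0.3, 0.0]
grip_width: 0.005
```

```bash
python3 - <<'E'
from rig import *
import cv2,numpy as np
p,d=capture("top"); np.savez("top1.npz",p=p,d=d);cv2.imwrite("pics/top1.png",p)
p,d=capture("scene"); cv2.imwrite("pics/s2c.png",cv2.resize(p[150:300,80:420],None,fx=2.3,fy=2.3))
print(read_state()['clock'],read_state()['contact_force'])
E
sed -i 's/top0/top1/' m.py; python3 m.py | grep 130
```

```text
15.45 [ 0.66300338 -1.16500262  0.01749724]
130 [409.6 177.9] 132 [ 0.5959 -0.1576  0.076 ] zdepth 0.0752 0.002
130 [390.  185.3] 131 [ 0.5776 -0.1115  0.076 ] zdepth 0.0753 0.0023
130 [370.6 193. ] 128 [ 0.5586 -0.0658  0.076 ] zdepth 0.0754 0.0022
130 [350.7 200.6] 125 [ 0.5402 -0.0194  0.076 ] zdepth 0.0754 0.0019
```

View pics/s2c.png

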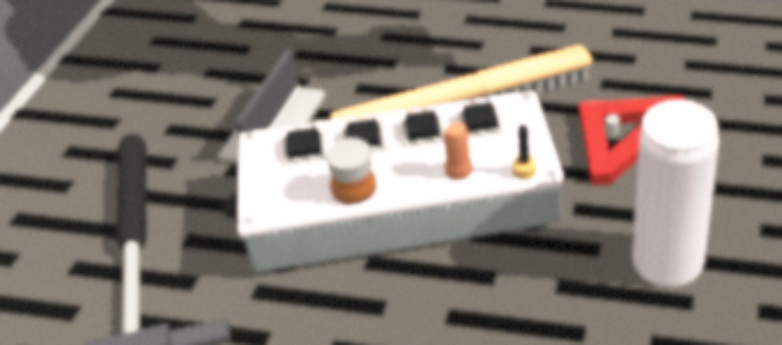

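View pics/top1.png

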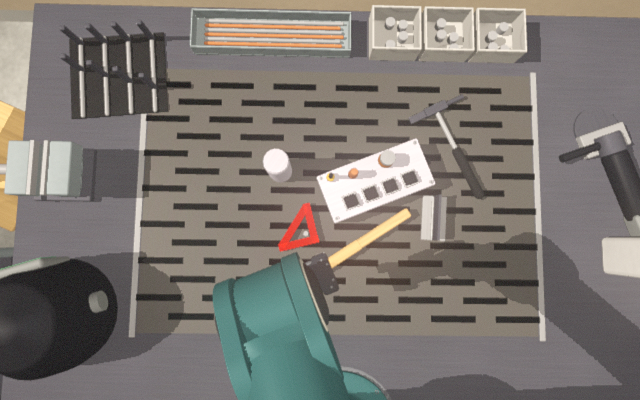

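All four caps now stand at the same height (0.0752–0.0754), and nothing around the box has moved. The arm is clear at (320,270). I'll let it settle, then hand in.

Call:
send_rows(
  steps=[
    [0,0,0,0,0,0,-1],
    [0,0,0,0,0,0,-1],
    [0,0,0,0,0,0,-1],
  ],
)

```text
clock: 15.82
position: [0.3683, 0.1142, 0.2261]
ee_rot: [0.694, -0.135, 0.694, 0.135]
contact_force: [0.2, -0.8, -0.1]
grip_width: 0.003
```

```bash
python3 -c "
from rig import *
print(finish_job())"
```

```text
the job is handed in; nothing more can be done
None
```

All four keys now stand up, and the job was handed in at about 16 s. **One tap was too hard:** on key 1 the force rose to about 6 N, above the 3.5 N limit for a light tap, because I held it while sampling.

- **Taps:** I tapped keys 1 to 4 once each, left to right, with closed fingertips. Keys 1, 3 and 4 touched at TCP heights of 0.1013–0.1014 m. Key 2 touched at 0.0969 m, about 4.4 mm lower, so it was the latched one. Taps 2 to 4 read 2.1–2.3 N.
- **Key 1:** despite the hard tap, it showed no measurable sink and did not latch.
- **Press:** I pressed key 2 to its stop, 9.6 mm below the up height, at 12–14 N, then released it straight up.
- **Last checks:** the top camera's depth put all four caps at 75.2–75.4 mm; key 2 had been at 71.3 mm before. By eye, the things around the box had not moved in the top and scene views. The arm was clear, with the force reading near zero.

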